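# Shim the rocking corner of a machine frame

### The job

One corner of the grey I-shaped machine frame on the bed plate is soft and rocks. Press down on the corners with the closed fingertips to find the one that gives, tilting it right down, and only then press that corner's raised shim tab down until it lies flat, leaving the other three shims up. Grip or lift nothing, leave the things round about and the bearing on the frame where they are, and let go with the frame sitting level.

Things in the scene. Friction and masses are not known exactly. Their poses are not given: they have to be found in the camera images.
- frame: Loose I-shaped machine frame, painted grey, 0.9 kg, 150 mm long (x), 14 mm thick: a spine 60 mm wide and 1 mm lower along x joins two cross arms (40 mm in x, 194 mm in y, centres 55 mm before and behind the middle). Origin: centre of its underside, 44 mm above the bench; x from the front arm (robot's side) to the back arm, y left, z up. Its four corners rest on supports on the bed plate.
- bed: Fixed bed plate, 225 x 215 x 12 mm, under the frame; posts on it, 53 mm above the bench, keep the frame from sliding. Origin: on the bench under the frame's middle. Three of the frame's corners are firm; any one of the four may be soft: pressed on its screw head (2 N starts it, 4 to 10 N take it down) it sinks about 4 mm, the frame tilts about 0.04 rad, and it springs back level when let go.
- corner_front_left (a point): Middle of the top of the screw head (22 mm across, 4 mm high) on the front left corner of the frame, right above that corner's support: the place to press. 62 mm above the bench. Its axes are those of the frame.
- corner_front_right (a point): Middle of the top of the screw head (22 mm across, 4 mm high) on the front right corner of the frame, right above that corner's support: the place to press. 62 mm above the bench. Its axes are those of the frame.
- corner_back_left (a point): Middle of the top of the screw head (22 mm across, 4 mm high) on the back left corner of the frame, right above that corner's support: the place to press. 62 mm above the bench. Its axes are those of the frame.
- corner_back_right (a point): Middle of the top of the screw head (22 mm across, 4 mm high) on the back right corner of the frame, right above that corner's support: the place to press. 62 mm above the bench. Its axes are those of the frame.
- shim_1 (a joint): Hinge of a rocker shim, a steel lever in a corner's support, tab to the front (frame's -x), raised 40 degrees. 0 = up (starts 0 to 0.04), 0.70 rad = flat. Stays where left; 3 to 5 N on the tab turns it. Going flat, its cam rises under the corner: it takes up the soft corner's slack, but lifts a firm one out of level. The numbers do not tell the corner; match by place.
- tab_1 (a point): Middle of the upper face of shim 1's tab (22 mm wide, 4 mm thick), 45 mm from the hinge, 9 mm from the free end. Up: 41 mm in front (frame's -x) of its corner's screw head, 50 mm above the bench; flat: 53 mm in front, 22 mm above the bench. A finger pressing straight down from the start slides along the tab but stays on it. x runs along the tab to the hinge.
- shim_2 (a joint): Hinge of a rocker shim, a steel lever in a corner's support, tab to the front (frame's -x), raised 40 degrees. 0 = up (starts 0 to 0.04), 0.70 rad = flat. Stays where left; 3 to 5 N on the tab turns it. Going flat, its cam rises under the corner: it takes up the soft corner's slack, but lifts a firm one out of level. The numbers do not tell the corner; match by place.
- tab_2 (a point): Middle of the upper face of shim 2's tab (22 mm wide, 4 mm thick), 45 mm from the hinge, 9 mm from the free end. Up: 41 mm in front (frame's -x) of its corner's screw head, 50 mm above the bench; flat: 53 mm in front, 22 mm above the bench. A finger pressing straight down from the start slides along the tab but stays on it. x runs along the tab to the hinge.
- shim_3 (a joint): Hinge of a rocker shim, a steel lever in a corner's support, tab to the front (frame's -x), raised 40 degrees. 0 = up (starts 0 to 0.04), 0.70 rad = flat. Stays where left; 3 to 5 N on the tab turns it. Going flat, its cam rises under the corner: it takes up the soft corner's slack, but lifts a firm one out of level. The numbers do not tell the corner; match by place.
- tab_3 (a point): Middle of the upper face of shim 3's tab (22 mm wide, 4 mm thick), 45 mm from the hinge, 9 mm from the free end. Up: 41 mm in front (frame's -x) of its corner's screw head, 50 mm above the bench; flat: 53 mm in front, 22 mm above the bench. A finger pressing straight down from the start slides along the tab but stays on it. x runs along the tab to the hinge.
- shim_4 (a joint): Hinge of a rocker shim, a steel lever in a corner's support, tab to the front (frame's -x), raised 40 degrees. 0 = up (starts 0 to 0.04), 0.70 rad = flat. Stays where left; 3 to 5 N on the tab turns it. Going flat, its cam rises under the corner: it takes up the soft corner's slack, but lifts a firm one out of level. The numbers do not tell the corner; match by place.
- tab_4 (a point): Middle of the upper face of shim 4's tab (22 mm wide, 4 mm thick), 45 mm from the hinge, 9 mm from the free end. Up: 41 mm in front (frame's -x) of its corner's screw head, 50 mm above the bench; flat: 53 mm in front, 22 mm above the bench. A finger pressing straight down from the start slides along the tab but stays on it. x runs along the tab to the hinge.
- bearing: Bystander, the grey ball bearing lying on the middle of the frame, loose, 52 mm across, 15 mm high; origin at its underside. Leave it alone.
- feeler_box: Bystander, the small red flat box left of the bed plate, loose, 52 x 87 x 21 mm. Leave it alone.
- bolt_m12: Bystander, the bolt standing left of the bed plate, loose, 62 mm tall. Leave it alone.
- spanner_13: Bystander, the spanner right of the bed plate, loose, 192 mm long, 8 mm high. Leave it alone.
- pliers: Bystander, the pliers right of the bed plate, loose, 177 mm long, 11 mm high. Leave it alone.
- caliper: Bystander, the caliper behind on the left, loose, 235 mm long, 16 mm high. Leave it alone.

How it is judged:
By the outcome, as a careful person would: the job done as asked, in the order asked, and still so for the second after the job is handed in, with the robot touching nothing.
It also fails if it takes over 51 s, if anything falls off the work surface, if the arm or the gripper's body presses on something with over 40 N, if the wrist force passes 120 N, or if a joint passes its speed limit or range.

### The arm

A 6-joint arm with a two-finger parallel gripper is mounted at the origin on a cart in front of the work surface, level with it; the furniture and walls round the work are solid. World frame = base frame: x ahead of the robot, y to its left, z up, the work surface at z = 0. Lengths are in m, angles in degrees, forces in N, time in s.
With the tool pointing down it reaches from about 0.275 to 1 m from the base axis. Payload 8.4 kg.
Tool frame: the origin (TCP) lies at the very end of the fingers, on their centre line; the grasp point (between the pads) lies arm.tcp_to_grasp behind it (arm.tcp_to_grasp is the distance from the TCP to the grasp point, in m); z points along the fingers, y is the line along which they close (so a half turn about z gives the same grasp; the last joint's range is limited). The gripper opens to 85 mm and grips with 20 to 120 N. Pads are 22 mm wide; open, the fingers measure 114 mm over their backs; the gripper's body (76 mm by 85 mm) begins 54 mm behind the grasp point. The pads swing forward as they close: fully open they stand 13 mm farther back than shut.
Start: joints at [-74.737, 20.225, 93.587, -0, 66.188, -0.138], TCP at [0.166, -0.603, 0.231] pointing down, gripper open.
Joint ranges: [-150.9, 150.9], [-52.94, 120.26], [3.33, 152.33], [-74.26, 254.26], [0, 154.13], [-172.89, 172.89]. Speed limits (degrees/s): [127.2, 127.2, 159.86, 180, 180, 180].

### API

Orientations are given as [roll, pitch, yaw] about the fixed x, y, z axes, in that order (R = Rz(yaw) Ry(pitch) Rx(roll)).
In Python, from bench import arm gives the robot as it stands.
- The arm moves only by the tool move_arm, never from a script. Its argument "motion" is a list of rows, each a list of 7 numbers: the shift along the tool's x, y, z in m, then the turn, a rotation vector about the tool's x, y, z in rad, then the gripper's target within -1 to 1 (shut at 1, half-way at 0, fully open at -1). A call has 1 to 20 rows; each row shifts and turns the commanded pose from where the row before left it, along the tool's axes as they then stand; what a row does not reach is not made up. A row lasts 1/12 s, in which the tool goes at most 41.7 mm and 7.16 degrees, less where a joint would pass 70% of its speed; a pose out of reach is approached as far as the arm can. A call with a gripper value outside its range is refused whole. The fingers move at their own pace and stop on an object; "grip_force" is the grip in N (left out, the last holds). Time passes only in rows, so rows that do not move let the fingers close. It gives the time, the measured TCP pose, the force, the opening and the grip force at its end, in the units of the state.
- arm.observe(): the state, without advancing time (a new reading comes with each control period).
- arm.snapshot(name): name is "scene" or "top" or "wrist"; returns a dict with "img" (420x560x3 uint8, blue, green, red), "depth" (420x560 float32, m along the optical axis (not along the pixel's ray), 0 where there is no reading), "fovy" (degrees; the focal length in pixels is half the picture's height over the tangent of half this angle, whatever the lens; pixels are square), "cx", "cy" (the principal point, pixels), "distortion" ([k1, k2, p1, p2, k3] as OpenCV has them; the pictures are not rectified), "position" and "rotation" of the camera in the world. Camera axes: x right, y up, looking along -z (the intrinsics and any distortion apply to the point x, -y, -z); pixel columns grow to the right and rows downward; lengths in m; the calibration is good to about 2 mm. A picture is of the moment at which its call begins.
- arm.job_done(): hands the job in; it is judged then, once.
Trained networks look in a picture, given as the dict that the camera call returned (one of the last four; its "shot" number tells which), for a name from the list of things; names that differ only in an ending like _2 or _b are one class to them, and where a whole thing is asked for, a point or a joint stands for the part that bears it (a point fixed in the world has none). Each returns a list of dicts, best first, with "confidence" (0 to 1); they miss things now and then, are a little off and sometimes report something else, mostly with a low value. They report only what shows in the picture. A call takes as long as a camera call.
- arm.regions_of(name, picture): "pixels" (420x560 bool, what is visible of it) and "rect" ([centre column, centre row, width, height] in pixels, round what is visible of it).
- arm.pinpoint(name, picture): "at" ([column, row] in pixels: a listed point, or the origin of a listed thing).
The state is a dict: "clock": time; "joint_positions": joint angles; "joint_velocities": joint speeds; "joint_torque": joint torques, N m; "position": TCP position; "orientation": TCP orientation; "contact_force": force on the tool from outside, world axes, zero at the start; "moment": the same for the moment, N m; "opening": finger opening in m; "finger_force": force on a finger pad.
Only numpy, scipy, OpenCV 4.12 (cv2) and the standard library are available. Lean on these libraries where they do the work, as an engineer would, in place of code of your own. Each camera call takes 0.05 s, during which the arm holds its last target. There are 200 camera calls.

## Working session

There is one attempt and no reset: what is moved stays moved. The work goes in short steps, Python scripts to look and compute and a tool call to move; the robot and the scene stay as the last step left them, time stands still between calls to the robot, and variables do not carry over. Pictures are saved under pics/ and viewed, at most 10 in all, crops included, and the job is handed in when it is done.

Besides the shell and the picture viewer there is one more tool, called after "Emit:" by a JSON object that holds its "api" and its "payload". move_arm: Moves the arm, as the interface text tells. Its arguments: {"type":"object","properties":{"motion":{"type":"array","items":{"type":"array","items":{"type":"number"}}},"grip_force":{"type":"number"}},"required":["motion"]}

```bash
mkdir -p pics
cat > h.py <<'E'
import numpy as np, cv2
from bench import arm
def ray(s,uv):
    f=210/np.tan(np.radians(s["fovy"])/2)
    K=np.array([[f,0,s["cx"]],[0,f,s["cy"]],[0,0,1]])
    p=cv2.undistortPoints(np.array([[uv]],float),K,np.array(s["distortion"],float))[0,0]
    return np.array(s["position"]),np.array(s["rotation"])@np.array([p[0],-p[1],-1])
def atz(s,uv,z):
    o,d=ray(s,uv); return o+d*(z-o[2])/d[2]
def atd(s,uv):
    o,d=ray(s,uv); u,v=int(round(uv[0])),int(round(uv[1]))
    return o+d*np.median(s["depth"][v-1:v+2,u-1:u+2])
E
python3 - <<'E'
from h import *
o=arm.observe();print(o["clock"],o["position"],o["orientation"],o["opening"],arm.tcp_to_grasp)
for c in ["top","scene"]:
    s=arm.snapshot(c);cv2.imwrite(f"pics/{c}0.png",s["img"])
    print(c,s["position"])
    for n,z in [("corner_front_left",.062),("corner_front_right",.062),("corner_back_left",.062),("corner_back_right",.062),("tab_1",.05),("bearing",.058),("frame",.044),("bolt_m12",0)]:
        for r in arm.pinpoint(n,s)[:5]: print(n,np.round(r["at"],1),round(r["confidence"],2),np.round(atz(s,r["at"],z),4),np.round(atd(s,r["at"]),4))
E
```

```text
0.0 [ 0.16588964 -0.60208529  0.23054317] [-1.79918788e+02 -1.53792644e-03  1.54033715e+01] 0.08544961402425752 0.0187
top [ 0.38784154 -0.05955263  1.47438114]Traceback (most recent call last):
  File "<stdin>", line 7, in <module>
  File "h.py", line 9, in atz
    o,d=ray(s,uv); return o+d*(z-o[2])/d[2]
                                       ~^^^
IndexError: invalid index to scalar variable.
```

View pics/top0.png

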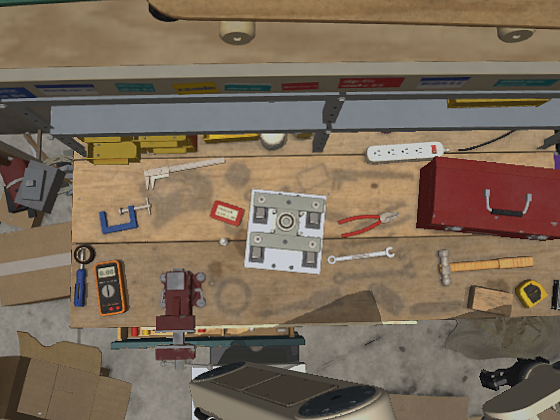

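The top view shows the bed plate at about (286,232), with the frame rotated slightly. The box is at (227,212), the bolt at (223,242), and the pliers and spanner are to the right. The rotation format needs a fix in my helper.

```bash
python3 - <<'E'
import re
t=open('h.py').read()
t=t.replace('np.array(s["rotation"])@','rot(s["rotation"])@').replace('def ray','''from scipy.spatial.transform import Rotation as R
def rot(r):
    r=np.array(r,float)
    return r.reshape(3,3) if r.size==9 else R.from_euler("xyz",r,degrees=True).as_matrix() if r.size==3 else R.from_quat(r).as_matrix()
def ray''',1)
open('h.py','w').write(t)
E
python3 - <<'E'
from h import *
for c in ["top","scene"]:
    s=arm.snapshot(c);cv2.imwrite(f"pics/{c}1.png",s["img"])
    print(c,s["position"],s["rotation"])
    for n,z in [("corner_front_left",.062),("corner_front_right",.062),("corner_back_left",.062),("corner_back_right",.062),("tab_1",.05),("bearing",.044+.013),("frame",.044),("bolt_m12",0)]:
        for r in arm.pinpoint(n,s)[:5]: print(n,np.round(r["at"],1),round(r["confidence"],2),np.round(atz(s,r["at"],z),4),np.round(atd(s,r["at"]),4))
E
```

```text
top [ 0.38784154 -0.05955263  1.47438114] [  7.03225394  -0.73351332 -91.18729089]
corner_front_left [256.8 240. ] 0.92 [ 0.4914 -0.033   0.062 ] [ 0.4912 -0.033   0.0638]
corner_front_left [313.6 217.5] 0.15 [ 0.5501 -0.1899  0.062 ] [ 0.5519 -0.1913  0.0464]
corner_front_right [309.8 241.3] 0.71 [ 0.4849 -0.1776  0.062 ] [ 0.4852 -0.1779  0.0578]
corner_back_left [259.2 197.7] 0.75 [ 0.6079 -0.0415  0.062 ] [ 0.608  -0.0415  0.0617]
corner_back_right [312.9 203.5] 0.94 [ 0.589  -0.1891  0.062 ] [ 0.589  -0.1892  0.0617]
tab_1 [314.2 217.6] 0.61 [ 0.5512 -0.1927  0.05  ] [ 0.5516 -0.193   0.0464]
tab_1 [256.1 254.8] 0.58 [ 0.4516 -0.0301  0.05  ] [ 0.4516 -0.0302  0.051 ]
tab_1 [261.3 210.7] 0.47 [ 0.5733 -0.0466  0.05  ] [ 0.5742 -0.0465  0.0431]
tab_1 [308.7 259.8] 0.44 [ 0.435  -0.1741  0.05  ] [ 0.4349 -0.1738  0.0528]
bearing [287.9 220.7] 0.49 [ 0.5432 -0.1193  0.057 ] [ 0.5428 -0.1192  0.0603]
frame [288.  222.5] 0.65 [ 0.5396 -0.12    0.044 ] [ 0.5379 -0.1193  0.0597]
frame [316.7 218. ] 0.65 [ 0.5506 -0.2002  0.044 ] [ 0.551  -0.2004  0.0412]
bolt_m12 [221.5 242.5] 0.48 [0.
[... 435 characters left out ...]
 0.4628 -0.2184  0.062 ] [ 5.311e-01 -3.457e-01 -3.000e-04]
corner_back_left [257.9 205.9] 0.7 [ 0.6048 -0.0525  0.062 ] [ 0.6042 -0.0518  0.0624]
corner_back_right [299.9 189.5] 0.83 [ 0.5819 -0.1851  0.062 ] [ 0.5823 -0.1857  0.0617]
tab_1 [351.4 210.5] 0.6 [ 0.4353 -0.1747  0.05  ] [ 0.4873 -0.2725 -0.0013]
tab_1 [313.1 199.2] 0.45 [ 0.5392 -0.1779  0.05  ] [ 0.5416 -0.1815  0.0481]
tab_1 [305.7 231.8] 0.41 [ 0.4606 -0.0295  0.05  ] [ 0.499  -0.0875  0.014 ]
bearing [301.2 212.1] 0.73 [ 0.5135 -0.0905  0.057 ] [ 0.5148 -0.0924  0.0559]
bearing [294.8 223.2] 0.38 [ 0.4936 -0.0375  0.057 ] [ 0.4874 -0.0286  0.0624]
frame [296.3 216.8] 0.89 [ 0.5241 -0.0869  0.044 ] [ 0.5131 -0.0711  0.0533]
```

View pics/scene1.png

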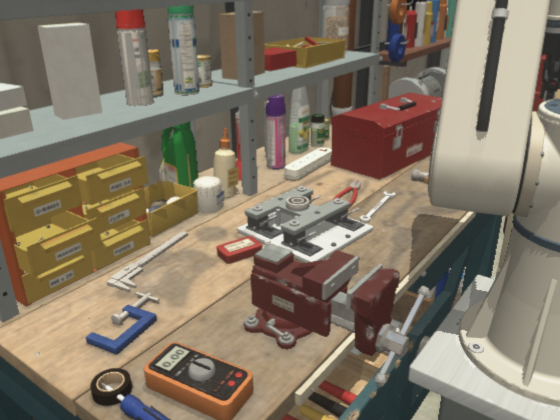

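Both views show the frame's centre near (0.541,-0.112) with a yaw of about -5°. Next I'll move the wrist camera over it to measure more accurately.

Emit:
{"api": "move_arm", "payload": {"motion": [[0.0307, -0.0234, -0.006, 0, 0, 0, 1], [0.0307, -0.0234, -0.006, 0, 0, 0, 1], [0.0307, -0.0234, -0.006, 0, 0, 0, 1], [0.0307, -0.0234, -0.006, 0, 0, 0, 1], [0.0307, -0.0234, -0.006, 0, 0, 0, 1], [0.0307, -0.0234, -0.006, 0, 0, 0, 1], [0.0307, -0.0234, -0.006, 0, 0, 0, 1], [0.0307, -0.0234, -0.006, 0, 0, 0, 1], [0.0307, -0.0234, -0.006, 0, 0, 0, 1], [0.0307, -0.0234, -0.006, 0, 0, 0, 1], [0.0307, -0.0234, -0.006, 0, 0, 0, 1], [0.0307, -0.0234, -0.006, 0, 0, 0, 1], [0.0307, -0.0234, -0.006, 0, 0, 0, 1], [0.0307, -0.0234, -0.006, 0, 0, 0, 1], [0.0, 0, 0, 0, 0, 0.119, 1], [0, 0, 0, 0, 0, 0.119, 1], [0, 0, 0, 0, 0, 0.119, 1], [0, 0, 0, 0, 0, 0, 1], [0, 0, 0, 0, 0, 0, 1]]}}

```text
clock: 2.58
position: [0.4933, -0.1725, 0.3153]
orientation: [-180.0, -0.0, -4.8]
contact_force: [-0.6, 1.4, 0.4]
opening: 0.0001
finger_force: 0.0
```

Run:
```python
from h import *
s=arm.snapshot("wrist");cv2.imwrite("pics/wrist0.png",s["img"])
o=arm.observe();print(o["clock"],o["position"],o["orientation"],o["opening"],o["contact_force"],s["position"])
for n,z in [("corner_front_left",.062),("corner_front_right",.062),("corner_back_left",.062),("corner_back_right",.062),("tab_1",.05),("bearing",.057)]:
    for r in arm.pinpoint(n,s)[:5]: print(n,np.round(r["at"],1),round(r["confidence"],2),np.round(atz(s,r["at"],z),4),np.round(atd(s,r["at"]),4))
```

```text
2.6333 [ 0.49328956 -0.17267002  0.31532911] [ 1.79997180e+02 -4.91241813e-03 -4.82194384e+00] -0.00017730931766274003 [-0.06478894 -0.21936285  0.19503369] [ 0.57850762 -0.17872438  0.45745948]
corner_front_left [168.4 176.7] 0.73 [ 0.4961 -0.0307  0.062 ] [ 0.4961 -0.0306  0.0618]
corner_front_right [284.3 182.1] 0.84 [ 0.4762 -0.1794  0.062 ] [ 0.4763 -0.1794  0.0624]
corner_front_right [123.2 175.4] 0.24 [0.5032 0.0286 0.062 ] [0.4929 0.0568 0.0082]
corner_back_left [164.7  89.1] 0.59 [ 0.6023 -0.0463  0.062 ] [ 0.6023 -0.0462  0.0617]
corner_back_right [290.4  89.4] 0.76 [ 0.5884 -0.1953  0.062 ] [ 0.5884 -0.1953  0.0624]
tab_1 [291.3 126.5] 0.95 [ 0.5443 -0.1937  0.05  ] [ 0.5443 -0.1937  0.0497]
tab_1 [166.7 124. ] 0.81 [ 0.5614 -0.037   0.05  ] [ 0.5614 -0.0374  0.0512]
tab_1 [165.3  86.8] 0.71 [ 0.6056 -0.0435  0.05  ] [ 0.6048 -0.0476  0.0624]
tab_1 [175.5 205.8] 0.69 [ 0.4524 -0.0281  0.05  ] [ 0.4521 -0.0278  0.0492]
tab_1 [285.5 206.1] 0.52 [ 0.4393 -0.1785  0.05  ] [ 0.4388 -0.1785  0.0483]
bearing [227.8 137.2] 0.67 [ 0.5386 -0.1134  0.057 ] [ 0.5386 -0.1133  0.0568]
```

View pics/wrist0.png

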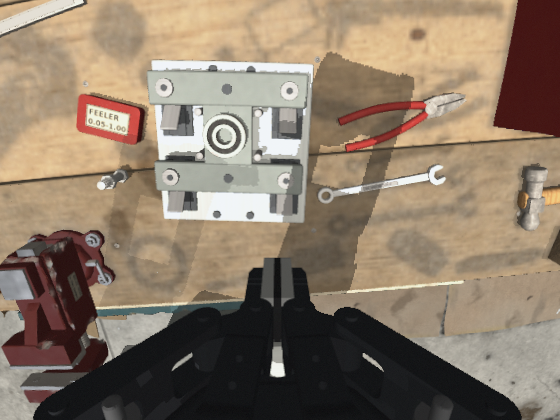

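The wrist view shows the screw heads at FL (170,177), FR (285,181), BL (165,88) and BR (289,91). The tabs sit in front of each one and the bearing is in the middle. The frame centre is (0.5405,-0.113) with a yaw of about -7.3°. I'll test the front right corner first.

Emit:
{"api": "move_arm", "payload": {"motion": [[0, 0, 0, 0, 0, 0.044, 1], [-0.004, 0.0023, 0.03, 0, 0, 0, 1], [-0.004, 0.0023, 0.04, 0, 0, 0, 1], [-0.004, 0.0023, 0.04, 0, 0, 0, 1], [-0.004, 0.0023, 0.04, 0, 0, 0, 1], [0, 0, 0.04, 0, 0, 0, 1], [0, 0, 0.04, 0, 0, 0, 1], [0, 0, 0.012, 0, 0, 0, 1], [0, 0, 0.006, 0, 0, 0, 1], [0, 0, 0, 0, 0, 0, 1], [0, 0, 0, 0, 0, 0, 1], [0, 0, 0, 0, 0, 0, 1]]}}

```text
clock: 3.93
position: [0.4775, -0.1801, 0.0688]
orientation: [180.0, -0.2, -7.6]
contact_force: [0.8, -0.1, -0.0]
opening: 0.0001
finger_force: 0.0
```

Emit:
{"api": "move_arm", "payload": {"motion": [[0, 0, 0.003, 0, 0, 0, 1], [0, 0, 0.002, 0, 0, 0, 1], [0, 0, 0.001, 0, 0, 0, 1], [0, 0, 0.001, 0, 0, 0, 1], [0, 0, 0.001, 0, 0, 0, 1], [0, 0, 0, 0, 0, 0, 1], [0, 0, 0, 0, 0, 0, 1]]}}

```text
clock: 4.52
position: [0.4763, -0.1799, 0.0598]
orientation: [180.0, -0.0, -7.6]
contact_force: [-2.3, -1.8, 7.3]
opening: -0.0003
finger_force: 3.6
```

Emit:
{"api": "move_arm", "payload": {"motion": [[0, 0, 0.001, 0, 0, 0, 1], [0, 0, 0.001, 0, 0, 0, 1], [0, 0, 0, 0, 0, 0, 1], [0, 0, 0, 0, 0, 0, 1]]}}

```text
clock: 4.85
position: [0.4762, -0.1801, 0.0587]
orientation: [180.0, -0.0, -7.6]
contact_force: [-7.9, -2.1, 20.8]
opening: -0.0
finger_force: 10.4
```

Run:
```python
from h import *
print(np.mean([arm.observe()["contact_force"] for _ in range(1)],0))
s=arm.snapshot("wrist");cv2.imwrite("pics/wrist1.png",s["img"])
o=arm.observe();print(o["position"],o["contact_force"])
for n in ["corner_front_left","corner_front_right","corner_back_left","corner_back_right","bearing"]:
    for r in arm.pinpoint(n,s)[:1]: print(n,np.round(r["at"],1),round(r["confidence"],2),np.round(atd(s,r["at"]),4))
```

```text
[-7.8540625  -2.11601114 20.76743264]
[ 0.4761975  -0.18002901  0.05870362] [-6.82037262 -2.16918408 20.50506339]
corner_front_left [  0.  276.9] 0.9 [nan nan nan]
corner_front_right [280.5 274.6] 0.83 [ 0.4879 -0.1821  0.0791]
corner_back_left [  1.7 277.4] 0.45 [ 0.4939 -0.0334  0.063 ]
corner_back_right [278.  28.] 0.74 [ 0.5878 -0.1941  0.0625]
bearing [118.7 171.2] 0.9 [ 0.5395 -0.1124  0.0575]
  return _methods._mean(a, axis=axis, dtype=dtype,
  ret = ret.dtype.type(ret / rcount)
```

View pics/wrist1.png

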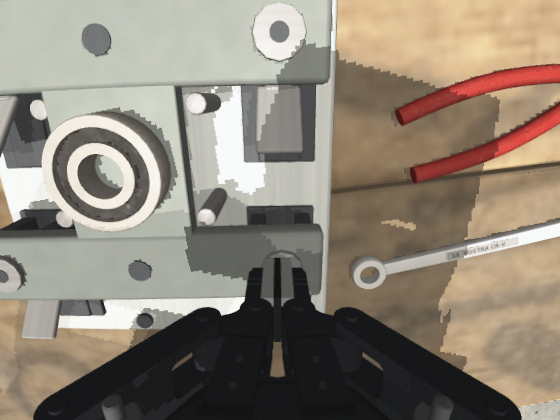

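The fingertips rest on the front right head, near (283,262). I'll check for tilt using the depth on the frame's arms.

```bash
cat >> h.py <<'E'
def tilt(s=None,boxes=((-.033,.072),)):
    """plane fit to the arms' tops, in frame coordinates (needs a snapshot)"""
    s=s or arm.snapshot("wrist")
    f=210/np.tan(np.radians(s["fovy"])/2);K=np.array([[f,0,s["cx"]],[0,f,s["cy"]],[0,0,1]])
    v,u=np.mgrid[0:420:2,0:560:2];uv=np.stack([u.ravel(),v.ravel()],1).astype(float)
    p=cv2.undistortPoints(uv[:,None],K,np.array(s["distortion"],float))[:,0]
    d=s["depth"][::2,::2].ravel()
    P=np.array(s["position"])+(np.c_[p[:,0],-p[:,1],-np.ones(len(p))]*d[:,None])@rot(s["rotation"]).T
    a=np.radians(-7.3);q=(P[:,:2]-[.5405,-.113])@np.array([[np.cos(a),-np.sin(a)],[np.sin(a),np.cos(a)]])
    x,y=q.T;z=P[:,2]
    m=(d>0)&(abs(abs(x)-.055)<.018)&(abs(y)<.092)&(abs(z-.058)<.005)&(np.hypot(abs(x)-.055,abs(y)-.0745)>.015)&(abs(y)>.0)
    A=np.c_[x,y,np.ones(len(x))]
    for _ in range(4):
        c=np.linalg.lstsq(A[m],z[m],rcond=None)[0];m&=abs(z-A@c)<.0015
    print("n",m.sum(),"slope x,y",np.round(c[:2],4),"z0",round(c[2],4),"corner FL FR BL BR",[round(c@[X,Y,1],4) for X,Y in((-.055,.0745),(-.055,-.0745),(.055,.0745),(.055,-.0745))])
E
python3 -c "
from h import *
tilt();tilt(arm.snapshot('top'))"
```

```text
n 8980 slope x,y [0.037  0.0291] z0 0.0583 corner FL FR BL BR [np.float64(0.0585), np.float64(0.0541), np.float64(0.0625), np.float64(0.0582)]
n 97 slope x,y [0.0182 0.0083] z0 0.0595 corner FL FR BL BR [np.float64(0.0591), np.float64(0.0578), np.float64(0.0611), np.float64(0.0599)]
```

Emit:
{"api": "move_arm", "payload": {"motion": [[0, 0, -0.004, 0, 0, 0, 1], [0, 0, -0.006, 0, 0, 0, 1], [0, 0, 0, 0, 0, 0, 1]]}}

```text
clock: 5.5
position: [0.4769, -0.1798, 0.0683]
orientation: [180.0, -0.1, -7.6]
contact_force: [0.2, -0.0, 0.1]
opening: -0.0001
finger_force: 0.0
```

```bash
python3 -c "
from h import *
tilt();tilt(arm.snapshot('top'))"
```

```text
n 8905 slope x,y [-0.      0.0009] z0 0.0576 corner FL FR BL BR [np.float64(0.0577), np.float64(0.0575), np.float64(0.0577), np.float64(0.0575)]
n 83 slope x,y [ 0.0016 -0.01  ] z0 0.0587 corner FL FR BL BR [np.float64(0.0578), np.float64(0.0593), np.float64(0.058), np.float64(0.0595)]
```

With front right pressed, the frame tilted 0.047 rad and that corner sank about 4 mm. It sprang back level when I let go, so this is the soft corner. Next I'll go over its tab.

Emit:
{"api": "move_arm", "payload": {"motion": [[0, 0, -0.016, 0, 0, 0, 1], [-0.014, 0, 0, 0, 0, 0, 1], [-0.015, 0, 0, 0, 0, 0, 1], [-0.0145, 0, 0, 0, 0, 0, 1], [0, 0, 0.008, 0, 0, 0, 1], [0, 0, 0.008, 0, 0, 0, 1], [0, 0, 0.005, 0, 0, 0, 1], [0, 0, 0.002, 0, 0, 0, 1], [0, 0, 0.002, 0, 0, 0, 1], [0, 0, 0.002, 0, 0, 0, 1], [0, 0, 0, 0, 0, 0, 1]]}}

```text
clock: 6.52
position: [0.4334, -0.1739, 0.0559]
orientation: [-180.0, 0.0, -7.6]
contact_force: [0.7, 0.8, 0.2]
opening: -0.0001
finger_force: 0.1
```

```bash
python3 -c "
from h import *
s=arm.snapshot('wrist');cv2.imwrite('pics/wrist2.png',s['img']);tilt(s)"
```

```text
n 4840 slope x,y [0.0038 0.0006] z0 0.0578 corner FL FR BL BR [np.float64(0.0576), np.float64(0.0576), np.float64(0.0581), np.float64(0.058)]
```

View pics/wrist2.png

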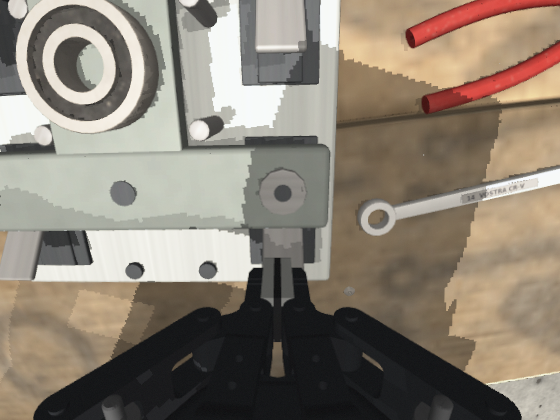

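The closed fingers are centred over the front right tab at (283,255), just short of touching it. Now I'll press down along the tab's arc.

Emit:
{"api": "move_arm", "payload": {"motion": [[0, 0, 0.003, 0, 0, 0, 1], [-0.0005, 0, 0.003, 0, 0, 0, 1], [-0.001, 0, 0.003, 0, 0, 0, 1], [-0.001, 0, 0.003, 0, 0, 0, 1], [-0.001, 0, 0.003, 0, 0, 0, 1], [-0.001, 0, 0.003, 0, 0, 0, 1], [-0.001, 0, 0.003, 0, 0, 0, 1], [-0.001, 0, 0.002, 0, 0, 0, 1], [-0.001, 0, 0.002, 0, 0, 0, 1], [-0.001, 0, 0.002, 0, 0, 0, 1], [-0.0005, 0, 0.002, 0, 0, 0, 1], [0, 0, 0.001, 0, 0, 0, 1], [0, 0, 0, 0, 0, 0, 1]]}}

```text
clock: 7.65
position: [0.4241, -0.1726, 0.0261]
orientation: [-180.0, 0.0, -7.6]
contact_force: [0.7, -0.5, -0.3]
opening: 0.0001
finger_force: 0.3
```

```bash
python3 -c "
from h import *
s=arm.snapshot('wrist');cv2.imwrite('pics/wrist3.png',s['img']);tilt(s)
o=arm.observe();print(o['contact_force'],o['moment'])"
```

```text
n 6195 slope x,y [0.003  0.0009] z0 0.0578 corner FL FR BL BR [np.float64(0.0577), np.float64(0.0575), np.float64(0.058), np.float64(0.0579)]
[0.48944633 0.11894682 0.43047217] [-0.0262093  -0.02652944 -0.01115709]
```

View pics/wrist3.png

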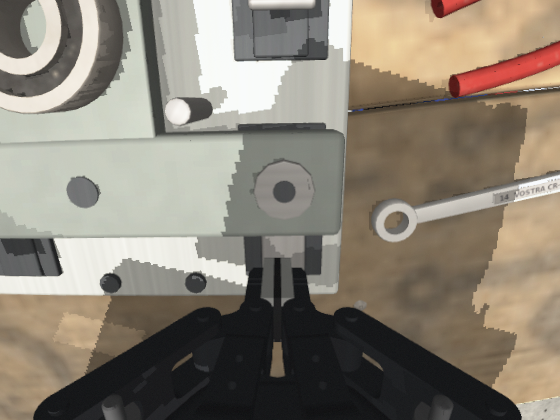

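The tab follows under the fingers at (283,250). I'll keep pressing to its stop.

Emit:
{"api": "move_arm", "payload": {"motion": [[0, 0, 0.001, 0, 0, 0, 1], [0, 0, 0.001, 0, 0, 0, 1], [0, 0, 0.001, 0, 0, 0, 1], [0, 0, 0.001, 0, 0, 0, 1], [0, 0, 0.0005, 0, 0, 0, 1], [0, 0, 0, 0, 0, 0, 1]]}}

```text
clock: 8.2
position: [0.4237, -0.1725, 0.0218]
orientation: [-180.0, 0.1, -7.6]
contact_force: [-2.8, 0.1, 6.1]
opening: 0.0001
finger_force: 3.1
```

```bash
python3 -c "
from h import *
s=arm.snapshot('wrist');tilt(s)
for p in [(265,250),(283,245),(283,252),(300,250)]: print(np.round(atd(s,p),4))
print(arm.observe()['contact_force'])"
```

```text
n 6420 slope x,y [0.0034 0.0011] z0 0.0578 corner FL FR BL BR [np.float64(0.0577), np.float64(0.0575), np.float64(0.0581), np.float64(0.0579)]
[ 0.438  -0.1673  0.0214]
[ 0.4394 -0.1766  0.021 ]
[ 0.4357 -0.1761  0.0214]
[ 0.4357 -0.1847  0.0214]
[-2.7182398   0.28594674  6.04021907]
```

Emit:
{"api": "move_arm", "payload": {"motion": [[0, 0, 0.001, 0, 0, 0, 1], [0, 0, 0.001, 0, 0, 0, 1], [0, 0, 0, 0, 0, 0, 1], [0, 0, 0, 0, 0, 0, 1]]}}

```text
clock: 8.58
position: [0.4236, -0.1726, 0.0209]
orientation: [-180.0, 0.1, -7.6]
contact_force: [-7.8, 2.8, 28.8]
opening: 0.0002
finger_force: 14.4
```

The tab is on its stop (28.8 N over the last millimetre). I'll retreat straight up to a view above the frame.

Emit:
{"api": "move_arm", "payload": {"motion": [[0, 0, -0.003, 0, 0, 0, 1], [-0.001, 0, -0.01, 0, 0, 0, 1], [0, 0, -0.03, 0, 0, 0, 1], [0, 0, -0.04, 0, 0, 0, 1], [0, 0, -0.04, 0, 0, 0, 1], [0, 0, -0.04, 0, 0, 0, 1], [0, 0, -0.04, 0, 0, 0, 1], [0, 0, -0.03, 0, 0, 0, 1], [0, 0, 0, 0, 0, 0, 1], [0, 0, 0, 0, 0, 0, 1]]}}

```text
clock: 9.42
position: [0.4242, -0.1729, 0.2548]
orientation: [179.9, -0.3, -7.6]
contact_force: [0.6, 0.4, -0.2]
opening: 0.0
finger_force: 0.0
```

```bash
python3 -c "
from h import *
s=arm.snapshot('wrist');cv2.imwrite('pics/wrist4.png',s['img']);tilt(s)
for r in arm.pinpoint('tab_1',s): print(np.round(r['at'],1),round(r['confidence'],2),np.round(atd(s,r['at']),4))
for n in ['bearing','corner_front_right']: print(n,np.round(atd(s,arm.pinpoint(n,s)[0]['at']),4))"
```

```text
n 2426 slope x,y [0.0004 0.0008] z0 0.0576 corner FL FR BL BR [np.float64(0.0576), np.float64(0.0575), np.float64(0.0577), np.float64(0.0575)]
[278.4  61.5] 0.93 [ 0.5463 -0.1895  0.0488]
[150.  171.4] 0.92 [ 0.4525 -0.0304  0.0491]
[129.7  64.8] 0.84 [ 0.5653 -0.0368  0.0487]
[280.8 172.6] 0.64 [ 0.4252 -0.1767  0.0218]
bearing [ 0.5392 -0.1101  0.056 ]
corner_front_right [ 0.4762 -0.1781  0.0618]
```

View pics/wrist4.png

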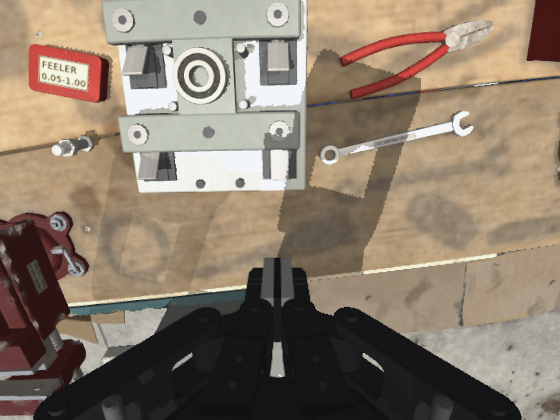

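The front right tab at (281,165) lies flat at z = 0.022 and the other three are up at z = 0.049. The frame is level and the other things haven't moved.

```bash
python3 -c "
from bench import arm
print(arm.job_done())"
```

```text
the job is handed in; nothing more can be done
None
```

The soft corner was front right: pressed, it sank about 4 mm and the frame tilted about 0.047 rad. I then pressed its shim tab flat, left the other three up and the frame level, and handed the job in at about 9.5 s; the other corners weren't pressed, since the first one I tried gave.

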